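Find the control vial in the lidded tins

TASK

One of the two closed steel tins on the lab bench holds the amber control vial. Lift the lids off to find it, standing every lid you take off on the bench knob up, then set the vial down upright (do not drop it) in the square loading tray.

Things in the scene. Friction and masses are not known exactly. Their poses are not given: they have to be found in the camera images.
- lid_a_knob (a point): Knob of lid A: upright black cylinder, 24 mm diameter, 36 mm tall, on the flat top of a loose steel lid (upside-down cup, 104 mm diameter, 75 mm tall, 0.14 kg). Point: on the knob's axis, 22 mm above the lid's top, 97 mm above its lower edge; z up. Starts 102 mm above the bench, closed on its tin. Lift it 75 mm straight up to clear the contents. The bench 150 mm beyond each tin (+x) is free for the lid.
- lid_b_knob (a point): The same for lid B. Under each lid's centre is its tin, fixed: a flange 116 mm across, 5 mm thick, carrying the lid, and inside the lid a ring (92 mm outer, 86 mm inner diameter, top 12 mm above the bench) round a floor 5 mm above the bench. Which tin holds the vial varies; the other holds a white cuvette block 40 x 40 x 26 mm.
- vial_center (a point): Control vial: amber glass cylinder 32 mm in diameter with a white cap (28 mm), 64 mm tall in all, 0.07 kg, standing loose and upright on the floor of one of the tins, within 10 mm of its centre. Point: its centre, half-way up, 32 mm above its underside (37 mm above the bench in the tin); z up.
- tray_floor (a point): square loading tray, white plastic, 90 x 90 mm outside, 82 x 82 mm inside, rim 10 mm high, fixed to the bench. The point is the centre of its floor, 4 mm above the bench; x and y axes along its sides, z up. A vial standing in it has its centre 32 mm above this point.

How it is judged (in metres and radians):
On the way:
1. the lid over the vial is off and aside, the vial still standing in its tin (horizontal distance between vial_center and lid_a_knob above 0.09 m and horizontal distance between vial_center and lid_b_knob above 0.09 m and distance of vial_center from where it was at the start of the episode below 0.04 m and angle between vial_center's own z axis and vertical below 0.17 rad), for 0.2 s.
At the end, for the whole second after the job is handed in: The vial stands upright (within 7 degrees) and still on the floor of the square tray, inside its rim (anywhere within it, 30 mm each way from the centre). Each lid is at rest knob up (within 10 degrees) standing on the bench or on a tin base, its knob point no higher than 110 mm (x of vial_center in the frame of tray_floor between -0.03 and 0.03 m and y of vial_center in the frame of tray_floor between -0.03 and 0.03 m and z of vial_center in the frame of tray_floor between 0.026 and 0.038 m and angle between vial_center's own z axis and vertical below 0.12 rad and linear speed of vial below 0.02 m/s and height (world z) of each of lid_a_knob, lid_b_knob below 0.11 m and angle between each of lid_a_knob, lid_b_knob's own z axis and vertical below 0.17 rad and linear speed of each of lid_a, lid_b below 0.03 m/s); the robot touches nothing.
It fails at once if the vial is dropped: more than 30 mm above where it stands and not held by the fingers (height (world z) of vial_center above 0.067 m and contact force between vial and the fingers below 0.1 N).
It also fails if it takes over 70 s, if anything falls off the work surface, if the arm or the gripper's body presses on something with over 40 N, if the wrist force passes 120 N, or if a joint passes its speed limit or range.

ROBOT

A 6-joint arm with a two-finger parallel gripper is mounted at the origin on the work surface. World frame = base frame: x ahead of the robot, y to its left, z up, the work surface at z = 0. Lengths are in mm, angles in rad, forces in N, time in s.
With the tool pointing down it reaches from about 275 to 1000 mm from the base axis. Payload 8.4 kg.
Tool frame: the origin (TCP) lies at the very end of the fingers, on their centre line; the grasp point (between the pads) lies 19 mm behind it; z points along the fingers, y is the direction in which the jaws open and shut (so a half turn about z gives the same grasp; the last joint's range is limited). The gripper opens to 85 mm and grips with 20 to 120 N. Pads are 22 mm wide; open, the fingers measure 114 mm over their backs; the gripper's body (76 mm by 85 mm) begins 54 mm behind the grasp point. The pads swing forward as they close: fully open they stand 13 mm farther back than shut.
Start: joints at [-1.209, 0.353, 1.633, -0, 1.155, -0.002], TCP at [222.391, -584.098, 231.281] pointing down, gripper open.
Joint ranges: [-2.63, 2.63], [-0.92, 2.1], [0.06, 2.66], [-1.3, 4.44], [0, 2.69], [-3.02, 3.02]. Speed limits (rad/s): [2.22, 2.22, 2.79, 3.14, 3.14, 3.14].

INTERFACE

Orientations are given as [roll, pitch, yaw] about the fixed x, y, z axes, in that order (R = Rz(yaw) Ry(pitch) Rx(roll)).
In Python, from rig import sense, grab_frame, get_calibration, sign_off, boxes_of, trace gives the robot as it stands.
- The arm moves only by the tool servo_tool, never from a script. Its argument "rows" is a list of rows, each a list of 3 entries, a list of its own where there are three numbers: the finger opening in mm, from 0 to 85.4, then the shift along the tool's x, y, z in mm, then the turn, a rotation vector about the tool's x, y, z in degrees. A call has 1 to 8 rows; each row shifts and turns the commanded pose from where the row before left it, along the tool's axes as they then stand; what a row does not reach is not made up. A row lasts 1/8 s, in which the tool goes at most 62.5 mm and 10.7 degrees, less where a joint would pass 70% of its speed; a pose out of reach is approached as far as the arm can. A call is refused whole if a number of a shift passes 62.5 or a number of a turn 10.7, either way. A call with a gripper value outside its range is refused whole. The fingers move at their own pace and stop on an object; "force" is the grip in N (left out, the last holds). Time passes only in rows, so rows that do not move let the fingers close. It gives the time, the measured TCP pose, the force and the opening at its end, in the units of the state.
- sense(): the state, without advancing time (a new reading comes with each control period).
- grab_frame(name): name is "side" or "top"; returns the picture (384x512x3 uint8, blue, green, red); there is no depth.
- get_calibration(name): a dict with "intrinsics" (3x3 intrinsics, pixels), "world_to_cam" (4x4, takes a point from world to camera coordinates). Camera axes: x right, y down, z forward; pixel columns grow to the right and rows downward; lengths in mm; the calibration is good to about 2 mm. A picture is of the moment at which its call begins. get_calibration takes no time and is no camera call.
- sign_off(): hands the job in, once; it reports no verdict.
Trained networks look in the newest picture that a camera, given by its name, has taken for a name from the list of things; names that differ only in an ending like _2 or _b are one class to them, and where a whole thing is asked for, a point or a joint stands for the part that bears it (a point fixed in the world has none). Each returns a list of dicts, best first, with "conf" (0 to 1); they miss things now and then, are a little off and sometimes report something else, mostly with a low value. They report only what shows in the picture. A call takes as long as a camera call.
- boxes_of(camera, thing): "centre" ([x, y, z] in mm, in the coordinates of the camera as it stood for that picture, good to about 4 mm: the middle of the surface that is visible of it).
- trace(camera, thing): "mask" (384x512 bool, what is visible of it).
The state is a dict: "clock": time; "qpos": joint angles; "qvel": joint speeds; "joint_efforts": joint torques, N m; "eef_pos": TCP position; "tcp_rot": TCP orientation; "contact_force": force on the tool from outside, world axes, zero at the start; "wrist_torque": the same for the moment, N m; "opening": opening from 0.0 (shut) to 1.0 (fully open).
Only numpy, scipy, OpenCV 4.12 (cv2) and the standard library are available. Lean on these libraries where they do the work, as an engineer would, in place of code of your own. Each camera call takes 0.05 s, during which the arm holds its last target. There are 200 camera calls.

## Working session

There is one attempt and no reset: what is moved stays moved. The work goes in short steps, Python scripts to look and compute and a tool call to move; the robot and the scene stay as the last step left them, time stands still between calls to the robot, and variables do not carry over. Pictures are saved under pics/ and viewed, about 8 in all and at most 12, crops included, and the job is handed in when it is done.

Besides the shell and the picture viewer there is one more tool, called in YAML: its name, and indented under it one key for each argument. servo_tool: Moves the arm, as the interface text tells. Its arguments: {"type":"object","properties":{"rows":{"type":"array","items":{"type":"array"}},"force":{"type":"number"}},"required":["rows"]}

```bash
mkdir -p pics
cat > h.py <<'E'
import numpy as np,cv2
from rig import *
def w(cam,p):
    M=np.array(get_calibration(cam)["world_to_cam"]);return (np.linalg.inv(M)@np.r_[p,1])[:3].round(1)
def atz(cam,u,v,z):
    c=get_calibration(cam);M=np.array(c["world_to_cam"]);R=M[:3,:3];o=-R.T@M[:3,3]
    d=R.T@np.linalg.inv(np.array(c["intrinsics"]))@[u,v,1];return (o+d*(z-o[2])/d[2]).round(1)
def cen(m):
    y,x=np.nonzero(m);return x.mean().round(1),y.mean().round(1),len(x)
E
python3 - <<'E'
from h import *
ims=[]
for c in("top","side"):
    f=grab_frame(c);ims.append(f)
    print(c,np.array(get_calibration(c)["world_to_cam"]).round(2).tolist())
    for t in("lid_a_knob","tray_floor","vial_center"):
        for b in boxes_of(c,t)[:3]:print(c,t,round(b["conf"],2),w(c,b["centre"]))
        for b in trace(c,t)[:3]:print(" tr",round(b["conf"],2),cen(b["mask"]))
cv2.imwrite("pics/1.png",cv2.resize(np.vstack(ims),None,fx=.78,fy=.78))
print(sense())
E
```

```text
top [[0.01, -1.0, 0.0, 2.41], [-0.99, -0.01, -0.13, 490.65], [0.13, -0.0, -0.99, 766.37], [0.0, 0.0, 0.0, 1.0]]
top lid_a_knob 0.64 [473.1 240.5  79.2]
 tr 0.88 (np.float64(122.7), np.float64(191.0), 3006)
top tray_floor 0.57 [ 444.5 -229.9   -2.9]
 tr 0.73 (np.float64(372.7), np.float64(211.9), 2221)
side [[0.87, -0.5, -0.0, -423.05], [-0.39, -0.67, -0.63, 237.19], [0.31, 0.55, -0.78, 709.22], [0.0, 0.0, 0.0, 1.0]]
side lid_a_knob 0.97 [470.4 223.8  81.8]
 tr 0.68 (np.float64(195.8), np.float64(127.5), 2113)
side tray_floor 0.61 [ 441.3 -223.     4.9]
 tr 0.95 (np.float64(297.3), np.float64(314.4), 2807)
 tr 0.64 (np.float64(196.0), np.float64(127.4), 2084)
{'clock': 0.7, 'qpos': array([-1.20940860e+00,  3.52948229e-01,  1.63342267e+00, -2.75717374e-05,
        1.15519076e+00, -2.40042533e-03]), 'qvel': array([-8.29439843e-04,  2.62552834e-04,  4.71808031e-04,  2.29251479e-04,
        2.36812513e-03, -1.37433851e-05]), 'joint_efforts': array([ 2.12569539e-03, -6.05014086e+01, -3.42391276e+01,  1.80917783e-05,
        9.58943965e-04,  7.16787270e-06]), 'eef_pos': array([ 222.37561044, -584.09594576,  231.30360857]), 'tcp_rot': array([3.14156172e+00, 2.52992862e-05, 3.63799287e-01]), 'contact_force': array([ 0.73702385, -0.14258057,  0.33832109]), 'wrist_torque': array([ 0.0513904 , -0.01298478,  0.02779682]), 'opening': 1.0012391242226069}
```

View pics/1.png

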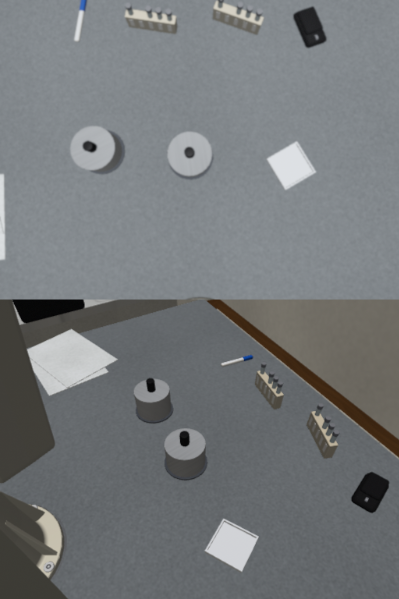

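The top view shows lids at about (119,190) and (243,197) in full pixels and the tray at (373,212), turned about 30°. The side view agrees. Next I compute the knob axes and the tray.

Run:
```python
from h import *
f={c:grab_frame(c) for c in("top","side")}
def tri(pts):
    A=[];b=[]
    for c,(u,v) in pts.items():
        k=get_calibration(c);P=np.array(k["intrinsics"])@np.array(k["world_to_cam"])[:3]
        for r,x in((0,u),(1,v)):
            q=P[r]-x*P[2];n=np.linalg.norm(q[:3]);A.append(q[:3]/n);b.append(-q[3]/n)
    s=np.linalg.lstsq(np.array(A),np.array(b),rcond=None);return s[0].round(1),s[1].round(1)
reg={"top":{"L":(90,160,150,220),"R":(215,165,275,230)},"side":{"L":(165,90,225,130),"R":(205,155,270,205)}}
for n in"LR":
    pts={}
    for c in f:
        x0,y0,x1,y1=reg[c][n];g=cv2.cvtColor(f[c],cv2.COLOR_BGR2GRAY)[y0:y1,x0:x1]<55
        k,lab,st,ce=cv2.connectedComponentsWithStats(g.astype(np.uint8));i=1+st[1:,4].argmax()
        pts[c]=ce[i]+[x0,y0];print(n,c,pts[c].round(1),st[i])
    print(tri(pts),atz("top",*pts["top"],108))
# whole lids & tray
for c in f:
    boxes_of(c,"lid_a_knob")
    for b in trace(c,"lid_b_knob"):print(c,cen(b["mask"]),atz(c,*cen(b["mask"])[:2],80))
    for b in trace(c,"tray_floor")[:1]:
        m=b["mask"].astype(np.uint8);p=cv2.boxPoints(cv2.minAreaRect(np.argwhere(m)[:,::-1].astype(np.float32)))
        print(c,cen(m),atz(c,*cen(m)[:2],6),[atz(c,*q,10)[:2].tolist() for q in p])
```

```text
L top [114.7 187.5] [ 17  22  16  12 125]
L side [193.  109.4] [ 23  11  11  18 157]
(array([478.3, 252.6, 100.5]), array([7.5])) [479.1 249.4 108. ]
R top [241.6 191.2] [23 25  8  4 20]
R side [236.1 178.1] [ 26  14  12  19 193]
(array([470.6,  29.6,  95.6]), array([50.8])) [473.8  27.6 108. ]
top (np.float64(243.0), np.float64(197.1), 2539) [466.6  25.9  80. ]
top (np.float64(372.6), np.float64(212.2), 2064) [ 446.1 -229.3    6. ] [[461.1, -166.5], [508.9, -246.1], [430.7, -290.0], [384.1, -211.0]]
side (np.float64(237.7), np.float64(195.3), 2752) [453.4   2.9  80. ]
side (np.float64(297.3), np.float64(314.1), 2635) [ 443.2 -228.7    6. ] [[379.7, -214.4], [460.5, -163.6], [506.0, -245.1], [425.1, -288.4]]
```

servo_tool:
  rows:
    - [85,[0,0,0],[0,0,10.42]]
    - [85,[0,0,0],[0,0,10.42]]
    - [85,[22,-55,0],[0,0,0]]
    - [85,[22,-55,0],[0,0,0]]
    - [85,[22,-55,0],[0,0,0]]
    - [85,[22,-55,0],[0,0,0]]
    - [85,[22,-55,0],[0,0,0]]
    - [85,[22,-55,0],[0,0,0]]
  force: 40

```text
clock: 2.1
eef_pos: [354.9, -252.4, 231.6]
tcp_rot: [3.141, -0.001, -0.0]
contact_force: [1.0, -0.6, -0.3]
opening: 0.996
```

servo_tool:
  rows:
    - [85,[19,-46,13],[0,0,0]]
    - [85,[19,-46,13],[0,0,0]]
    - [85,[19,-46,13],[0,0,0]]
    - [85,[19,-46,13],[0,0,0]]
    - [85,[19,-46,13],[0,0,0]]
    - [85,[19,-46,13],[0,0,0]]
    - [85,[0,0,0],[0,0,0]]
    - [85,[0,0,0],[0,0,0]]

```text
clock: 3.1
eef_pos: [468.1, 21.8, 153.3]
tcp_rot: [3.141, 0.0, 0.001]
contact_force: [0.2, -0.2, -0.1]
opening: 0.997
```

Run:
```python
from h import *
f=grab_frame("side");print(sense()["eef_pos"])
k=get_calibration("side");P=np.array(k["intrinsics"])@np.array(k["world_to_cam"])[:3]
q=P@np.r_[sense()["eef_pos"],1];q=q[:2]/q[2];print(q)
cv2.imwrite("pics/2.png",cv2.resize(f[90:270,130:370],None,fx=3,fy=3,interpolation=cv2.INTER_CUBIC))
```

```text
[468.0603765   21.31304267 153.4558295 ]
[238.59237096 160.13484491]
```

View pics/2.png

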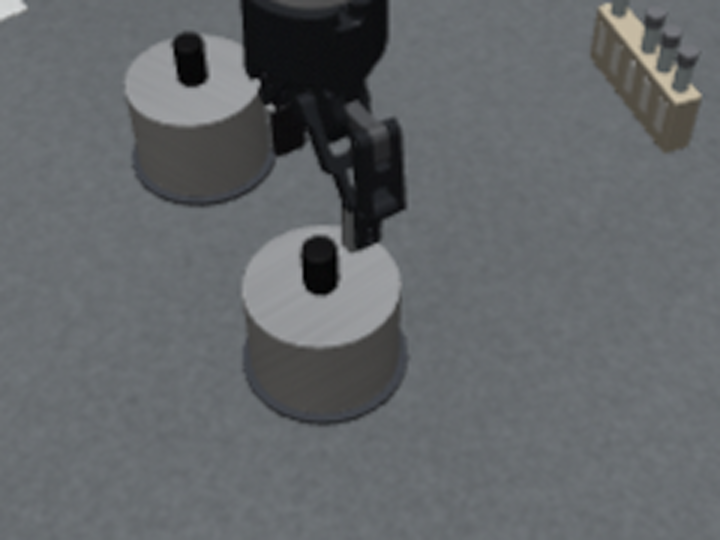

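The gripper is over the nearer lid. The knob shows at (236,178) full pixels, with the fingers straddling it from behind.

Run:
```python
from h import *
for z in(96,100,104):print(z,atz("side",236.3,178.4,z),atz("top",243,195.5,z),atz("side",193,109.4,z),atz("top",114.7,187.5,z))
print(atz("side",236.5,172,116), atz("side",193.2,103,116))
```

```text
96 [465.4  29.5  96. ] [467.7  25.5  96. ] [478.2 258.2  96. ] [480.7 253.5  96. ]
100 [463.9  26.4 100. ] [467.3  25.4 100. ] [476.6 253.6 100. ] [480.2 252.2 100. ]
104 [462.3  23.3 104. ] [466.8  25.3 104. ] [475.1 249.  104. ] [479.7 250.8 104. ]
[465.7  27.8 116. ] [479.7 254.6 116. ]
```

servo_tool:
  rows:
    - [85,[-2,-4,26],[0,0,0]]
    - [85,[0,0,26],[0,0,0]]
    - [85,[0,0,14],[0,0,0]]
    - [85,[0,0,0],[0,0,0]]
    - [0,[0,0,0],[0,0,0]]
    - [0,[0,0,0],[0,0,0]]
    - [0,[0,0,0],[0,0,0]]
    - [0,[0,0,0],[0,0,0]]

```text
clock: 4.15
eef_pos: [466.6, 26.0, 87.6]
tcp_rot: [-3.142, -0.001, 0.0]
contact_force: [-0.1, 0.5, 2.2]
opening: 0.264
```

servo_tool:
  rows:
    - [0,[0,0,0],[0,0,0]]
    - [0,[0,0,0],[0,0,0]]

```text
clock: 4.4
eef_pos: [466.6, 26.0, 87.5]
tcp_rot: [-3.141, -0.001, 0.0]
contact_force: [-0.5, 2.0, 5.5]
opening: 0.271
```

servo_tool:
  rows:
    - [0,[0,0,-10],[0,0,0]]
    - [0,[0,0,-20],[0,0,0]]
    - [0,[0,0,-20],[0,0,0]]
    - [0,[0,0,-20],[0,0,0]]
    - [0,[0,0,-20],[0,0,0]]
    - [0,[0,0,-10],[0,0,0]]
    - [0,[0,0,0],[0,0,0]]

```text
clock: 5.28
eef_pos: [466.6, 25.9, 187.8]
tcp_rot: [-3.142, -0.001, 0.0]
contact_force: [0.2, 0.2, -1.0]
opening: 0.264
```

Run:
```python
from h import *
f=grab_frame("side");print(sense()["eef_pos"],sense()["opening"])
for b in boxes_of("side","vial_center"):print(b["conf"],w("side",b["centre"]))
cv2.imwrite("pics/3.png",cv2.resize(f[90:290,130:370],None,fx=3,fy=3,interpolation=cv2.INTER_CUBIC))
```

```text
[466.14359856  25.89409725 187.13723325] 0.26588110982729457
```

View pics/3.png

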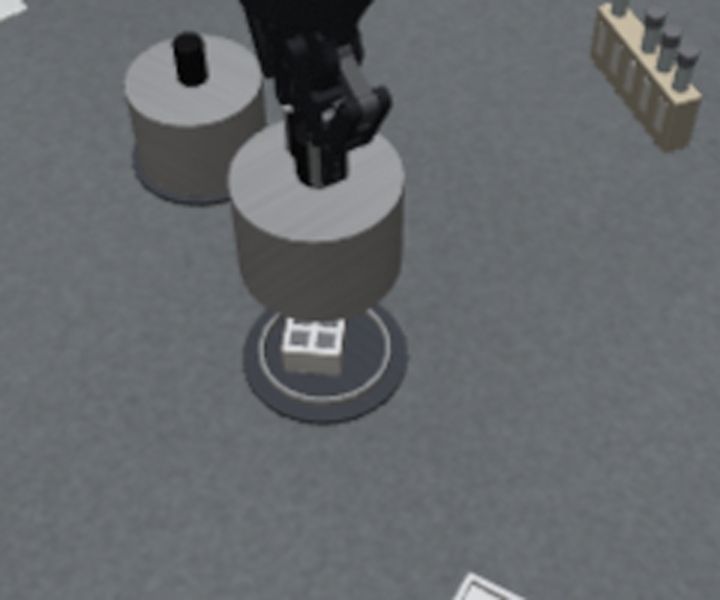

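It is lifted and the tin holds the white cuvette block, crop (315,345), so the vial is in the other tin. I put this lid on the bench at +x.

servo_tool:
  rows:
    - [0,[20,0,0],[0,0,0]]
    - [0,[38,0,0],[0,0,0]]
    - [0,[38,0,0],[0,0,0]]
    - [0,[34,0,0],[0,0,0]]
    - [0,[14,0,20],[0,0,0]]
    - [0,[0,0,30],[0,0,0]]
    - [0,[0,0,25],[0,0,0]]
    - [0,[0,0,18],[0,0,0]]

```text
clock: 6.38
eef_pos: [609.2, 25.9, 92.0]
tcp_rot: [3.141, 0.003, 0.0]
contact_force: [-0.2, -0.3, -0.8]
opening: 0.265
```

servo_tool:
  rows:
    - [0,[0,0,7],[0,0,0]]
    - [0,[0,0,3],[0,0,0]]
    - [0,[0,0,1.5],[0,0,0]]
    - [0,[0,0,0],[0,0,0]]
    - [0,[0,0,0],[0,0,0]]

```text
clock: 7.0
eef_pos: [610.7, 25.9, 83.3]
tcp_rot: [-3.142, -0.001, 0.0]
contact_force: [-0.2, 0.2, -0.5]
opening: 0.267
```

servo_tool:
  rows:
    - [0,[0,0,1],[0,0,0]]
    - [0,[0,0,0],[0,0,0]]

```text
clock: 7.25
eef_pos: [610.8, 26.2, 82.6]
tcp_rot: [-3.141, -0.001, 0.0]
contact_force: [-1.5, 2.0, 5.0]
opening: 0.267
```

servo_tool:
  rows:
    - [40,[0,0,0],[0,0,0]]
    - [85,[0,0,0],[0,0,0]]
    - [85,[0,0,0],[0,0,0]]
    - [85,[0,0,0],[0,0,0]]
    - [85,[0,0,-30],[0,0,0]]
    - [85,[0,0,-45],[0,0,0]]
    - [85,[0,-40,0],[0,0,0]]
    - [85,[-20,-50,0],[0,0,0]]

```text
clock: 8.25
eef_pos: [591.7, 116.4, 157.7]
tcp_rot: [-3.141, -0.003, -0.002]
contact_force: [0.2, 0.4, -0.2]
opening: 0.994
```

servo_tool:
  rows:
    - [85,[-35,-46,0],[0,0,0]]
    - [85,[-40,-45,0],[0,0,0]]
    - [85,[-38,-45,0],[0,0,0]]
    - [85,[0,0,0],[0,0,0]]
    - [85,[0,0,0],[0,0,0]]

```text
clock: 8.88
eef_pos: [477.6, 252.0, 156.9]
tcp_rot: [3.142, -0.001, 0.001]
contact_force: [0.5, -0.1, -0.0]
opening: 0.993
```

Run:
```python
from h import *
f=np.hstack([grab_frame("side")[70:290,110:370],grab_frame("top")[70:290,40:300]]);print(sense()["eef_pos"])
cv2.imwrite("pics/4.png",cv2.resize(f,None,fx=1.5,fy=1.5,interpolation=cv2.INTER_CUBIC))
```

```text
[478.16561073 251.23811252 156.83373285]
```

View pics/4.png

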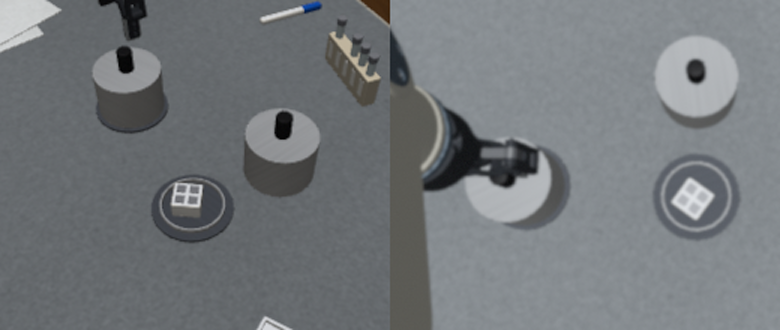

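Lid one stands upright on the bench and the gripper is over the second knob. Going down to grasp it.

servo_tool:
  rows:
    - [85,[0,0,27],[0,0,0]]
    - [85,[0,0,27],[0,0,0]]
    - [85,[0,0,15],[0,0,0]]
    - [85,[0,0,0],[0,0,0]]
    - [0,[0,0,0],[0,0,0]]
    - [0,[0,0,0],[0,0,0]]
    - [0,[0,0,0],[0,0,0]]
    - [0,[0,0,0],[0,0,0]]

```text
clock: 9.98
eef_pos: [477.5, 252.1, 88.2]
tcp_rot: [-3.141, -0.001, 0.0]
contact_force: [0.1, -0.1, 2.1]
opening: 0.268
```

servo_tool:
  rows:
    - [0,[0,0,0],[0,0,0]]
    - [0,[0,0,0],[0,0,0]]

```text
clock: 10.22
eef_pos: [477.6, 252.2, 88.1]
tcp_rot: [-3.141, -0.001, 0.0]
contact_force: [1.1, 1.2, 4.5]
opening: 0.269
```

servo_tool:
  rows:
    - [0,[0,0,-10],[0,0,0]]
    - [0,[0,0,-20],[0,0,0]]
    - [0,[0,0,-20],[0,0,0]]
    - [0,[0,0,-20],[0,0,0]]
    - [0,[0,0,-20],[0,0,0]]
    - [0,[0,0,-10],[0,0,0]]
    - [0,[0,0,0],[0,0,0]]
    - [0,[0,0,0],[0,0,0]]

```text
clock: 11.22
eef_pos: [476.8, 251.6, 187.0]
tcp_rot: [3.141, 0.001, 0.0]
contact_force: [1.0, 0.2, -1.4]
opening: 0.265
```

servo_tool:
  rows:
    - [0,[18,0,0],[0,0,0]]
    - [0,[34,0,0],[0,0,0]]
    - [0,[34,0,0],[0,0,0]]
    - [0,[34,0,0],[0,0,0]]
    - [0,[12,0,20],[0,0,0]]
    - [0,[0,0,30],[0,0,0]]
    - [0,[0,0,25],[0,0,0]]
    - [0,[0,0,18],[0,0,0]]

```text
clock: 12.22
eef_pos: [608.0, 251.3, 91.9]
tcp_rot: [3.14, 0.003, 0.0]
contact_force: [-0.4, 0.6, -1.5]
opening: 0.268
```

servo_tool:
  rows:
    - [0,[0,0,7],[0,0,0]]
    - [0,[0,0,3],[0,0,0]]
    - [0,[0,0,1.5],[0,0,0]]
    - [0,[0,0,0],[0,0,0]]
    - [0,[0,0,1],[0,0,0]]
    - [0,[0,0,0],[0,0,0]]

```text
clock: 12.98
eef_pos: [609.9, 252.3, 83.1]
tcp_rot: [-3.141, -0.001, 0.0]
contact_force: [-1.1, 1.4, 4.2]
opening: 0.262
```

Contact is felt; release, rise, and look.

servo_tool:
  rows:
    - [40,[0,0,0],[0,0,0]]
    - [85,[0,0,0],[0,0,0]]
    - [85,[0,0,0],[0,0,0]]
    - [85,[0,0,0],[0,0,0]]
    - [85,[0,0,-30],[0,0,0]]
    - [85,[0,0,-45],[0,0,0]]
    - [85,[0,40,0],[0,0,0]]
    - [85,[0,50,0],[0,0,0]]

```text
clock: 13.98
eef_pos: [609.7, 161.8, 158.1]
tcp_rot: [-3.141, -0.002, 0.002]
contact_force: [1.3, -0.6, -0.1]
opening: 1.0
```

Run:
```python
from h import *
F={}
for c in("side","top"):
    F[c]=grab_frame(c)
    for b in boxes_of(c,"vial_center")[:2]:print(c,b["conf"],w(c,b["centre"]))
    for b in trace(c,"vial_center")[:2]:
        m=b["mask"];y,x=np.nonzero(m);print(c,b["conf"],cen(m),x.min(),x.max(),y.min(),y.max(),atz(c,*cen(m)[:2],37),atz(c,*cen(m)[:2],69))
print(sense()["eef_pos"])
cv2.imwrite("pics/5.png",np.hstack([cv2.resize(F["side"][50:250,110:310],None,fx=2,fy=2,interpolation=2),cv2.resize(F["top"][60:260,40:240],None,fx=2,fy=2,interpolation=2)]))
```

```text
side 0.74 [476.6 249.6  48.3]
[609.48096982 162.57704169 157.30155455]
```

View pics/5.png

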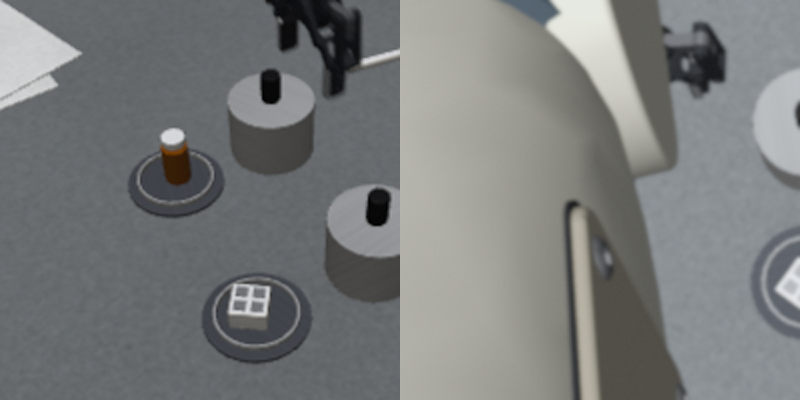

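The vial stands in the far tin at crop (175,157), cap top at full pixel (196.5,117). Both lids are upright. The arm blocks the top view, so I work from the side ray.

Run:
```python
from h import *
f=grab_frame("side")
g=f[110:150,180:215].astype(int);m=((g[...,2]-g[...,0])>35);print("amber",cen(m),cen(m)[0]+180,cen(m)[1]+110)
wm=(g.min(2)>165);wm[18:]=0;print("white",cen(wm),np.nonzero(wm)[0].min()+110,np.nonzero(wm)[0].max()+110)
k,l,st,ce=cv2.connectedComponentsWithStats(wm.astype(np.uint8));print(st,ce+[180,110])
a=(cen(m)[0]+180,cen(m)[1]+110)
for z in(25,28,31):print(z,atz("side",*a,z))
print("cap",atz("side",196.5,117,69),"tin",atz("side",198,139,12), "block tin",atz("side",110+128,50+156,12))
```

```text
amber (np.float64(17.5), np.float64(21.9), 206) 197.5 131.9
white (np.float64(16.0), np.float64(7.7), 70) 114 121
[[   0    0   35   40 1330]
 [  11    4   11    8   70]] [[197.0518797  130.11879699]
 [196.01428571 117.74285714]]
25 [481.5 259.7  25. ]
28 [480.4 256.6  28. ]
31 [479.3 253.5  31. ]
cap [484.8 260.8  69. ] tin [476.8 250.1  12. ] block tin [464.1  26.   12. ]
```

servo_tool:
  rows:
    - [85,[-43,-32,0],[0,0,0]]
    - [85,[-43,-32,0],[0,0,0]]
    - [85,[-42.5,-31,0],[0,0,0]]
    - [85,[0,0,20],[0,0,0]]
    - [85,[0,0,30],[0,0,0]]
    - [85,[0,0,0],[0,0,0]]
    - [85,[0,0,0],[0,0,0]]

```text
clock: 15.2
eef_pos: [481.2, 257.6, 108.0]
tcp_rot: [-3.141, -0.0, 0.001]
contact_force: [1.1, -0.7, -0.4]
opening: 0.997
```

Run:
```python
from h import *
f=grab_frame("side");print(sense()["eef_pos"])
cv2.imwrite("pics/6.png",cv2.resize(f[50:170,130:270],None,fx=5,fy=5,interpolation=2))
```

```text
[481.48803282 257.55881579 108.2682302 ]
```

View pics/6.png

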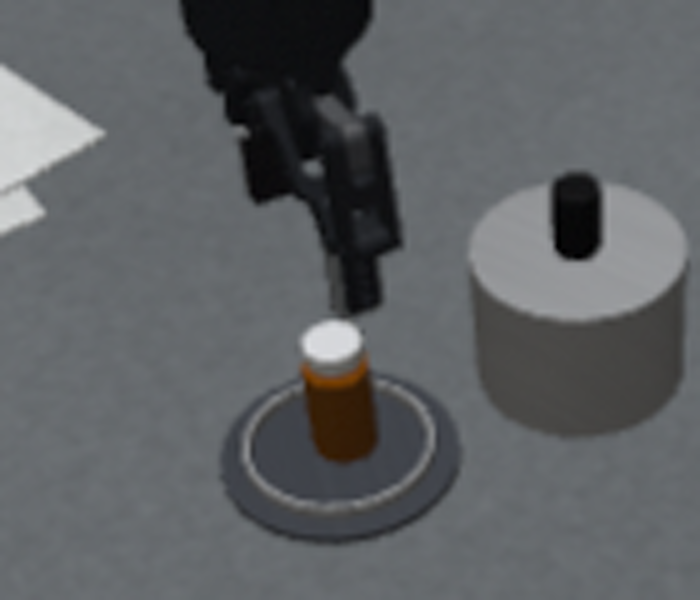

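The vial sits slightly right of the tin's middle, and the estimates average about (481,256). The gripper is at (481,257.5), so I go straight down.

servo_tool:
  rows:
    - [85,[0,1,25],[0,0,0]]
    - [85,[0,0,30],[0,0,0]]
    - [85,[0,0,20],[0,0,0]]
    - [85,[0,0,11],[0,0,0]]
    - [85,[0,0,0],[0,0,0]]
    - [60,[0,0,0],[0,0,0]]
    - [45,[0,0,0],[0,0,0]]
    - [38,[0,0,0],[0,0,0]]
  force: 30

```text
clock: 16.25
eef_pos: [481.2, 256.1, 21.8]
tcp_rot: [-3.141, -0.001, 0.0]
contact_force: [0.7, 0.0, 0.1]
opening: 0.446
```

servo_tool:
  rows:
    - [0,[0,0,0],[0,0,0]]
    - [0,[0,0,0],[0,0,0]]
    - [0,[0,0,0],[0,0,0]]
    - [0,[0,0,0],[0,0,0]]

```text
clock: 16.75
eef_pos: [481.1, 256.0, 21.8]
tcp_rot: [-3.141, -0.001, 0.0]
contact_force: [-0.6, -0.7, 5.7]
opening: 0.369
```

Run:
```python
from h import *
f=grab_frame("side");print(sense()["eef_pos"])
cv2.imwrite("pics/7.png",cv2.resize(f[70:170,140:250],None,fx=5,fy=5,interpolation=2))
```

```text
[481.08500794 256.04714486  21.79625172]
```

View pics/7.png

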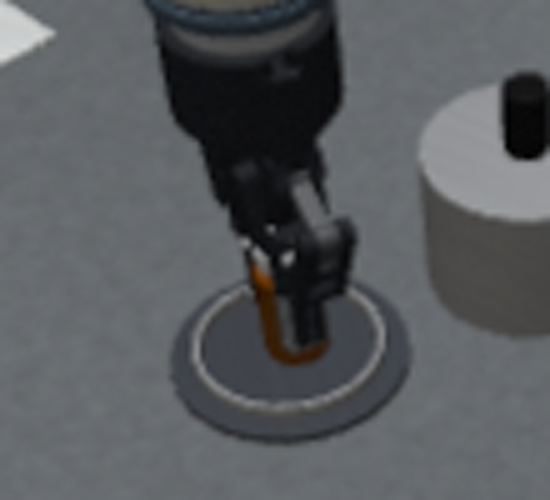

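The vial is held upright between the pads (opening 31.5 mm). Lift and carry it to the tray.

servo_tool:
  rows:
    - [0,[0,0,0],[0,0,0]]
    - [0,[0,0,-10],[0,0,0]]
    - [0,[0,0,-20],[0,0,0]]
    - [0,[0,0,-25],[0,0,0]]
    - [0,[0,0,-25],[0,0,0]]
    - [0,[0,10,-10],[0,0,0]]
    - [0,[-2,25,0],[0,0,0]]
    - [0,[-4,35,0],[0,0,0]]
  force: 45

```text
clock: 17.8
eef_pos: [474.6, 185.0, 111.2]
tcp_rot: [3.141, 0.0, 0.001]
contact_force: [-0.2, -0.4, -0.5]
opening: 0.359
```

servo_tool:
  rows:
    - [0,[-4,45,0],[0,0,0]]
    - [0,[-4,50,0],[0,0,0]]
    - [0,[-4,50,0],[0,0,0]]
    - [0,[-4,50,0],[0,0,0]]
    - [0,[-4,50,0],[0,0,0]]
    - [0,[-4,50,0],[0,0,0]]
    - [0,[-4,45,0],[0,0,0]]
    - [0,[-3,35,0],[0,0,0]]

```text
clock: 18.8
eef_pos: [442.7, -191.1, 111.0]
tcp_rot: [-3.141, 0.001, -0.001]
contact_force: [0.3, 0.3, -0.8]
opening: 0.362
```

servo_tool:
  rows:
    - [0,[0,25,0],[0,0,0]]
    - [0,[0,14,0],[0,0,0]]
    - [0,[0,0,10],[0,0,0]]
    - [0,[0,0,20],[0,0,0]]
    - [0,[0,0,20],[0,0,0]]
    - [0,[0,0,15],[0,0,0]]
    - [0,[0,0,8],[0,0,0]]
    - [0,[0,0,0],[0,0,0]]

```text
clock: 19.8
eef_pos: [443.6, -227.6, 37.8]
tcp_rot: [-3.141, 0.001, 0.0]
contact_force: [-1.0, -0.6, -1.1]
opening: 0.365
```

Run:
```python
from h import *
f=grab_frame("side");s=sense();print(s["eef_pos"],s["opening"],s["contact_force"])
cv2.imwrite("pics/8.png",cv2.resize(f[220:370,220:380],None,fx=4,fy=4,interpolation=2))
```

```text
[ 443.93491728 -227.91784725   38.30084426] 0.3600506659389447 [ 0.38669377 -0.15181185 -0.1351334 ]
```

View pics/8.png

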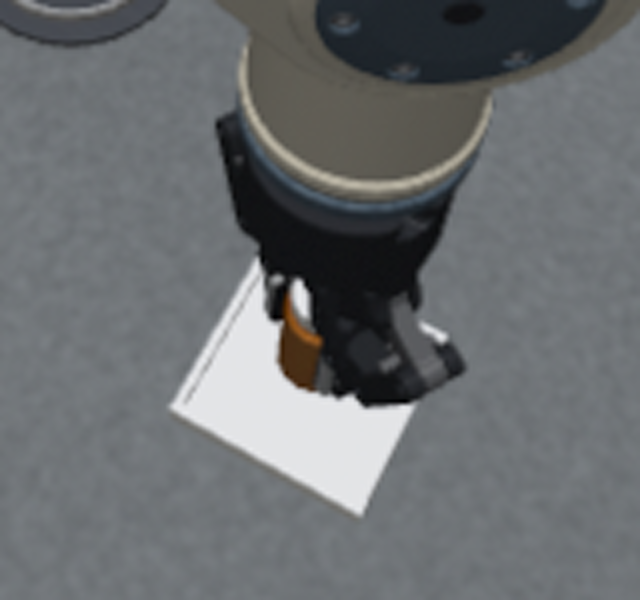

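The vial is held upright over the tray's middle. Lowering it.

servo_tool:
  rows:
    - [0,[0,0,8],[0,0,0]]
    - [0,[0,0,5],[0,0,0]]
    - [0,[0,0,2],[0,0,0]]
    - [0,[0,0,1],[0,0,0]]
    - [0,[0,0,0],[0,0,0]]
    - [0,[0,0,0],[0,0,0]]

```text
clock: 20.6
eef_pos: [444.0, -228.2, 22.4]
tcp_rot: [3.141, -0.0, 0.0]
contact_force: [0.6, -0.1, -0.5]
opening: 0.362
```

servo_tool:
  rows:
    - [0,[0,0,1],[0,0,0]]
    - [0,[0,0,0],[0,0,0]]

```text
clock: 20.85
eef_pos: [443.9, -228.1, 21.3]
tcp_rot: [-3.142, -0.0, 0.0]
contact_force: [0.1, -0.5, -0.7]
opening: 0.366
```

servo_tool:
  rows:
    - [0,[0,0,0.7],[0,0,0]]
    - [0,[0,0,0],[0,0,0]]

```text
clock: 21.1
eef_pos: [443.9, -228.1, 20.9]
tcp_rot: [3.142, -0.0, 0.0]
contact_force: [-2.4, 0.9, 4.7]
opening: 0.359
```

Contact; open gently, then rise.

servo_tool:
  rows:
    - [36,[0,0,0],[0,0,0]]
    - [45,[0,0,0],[0,0,0]]
    - [65,[0,0,0],[0,0,0]]
    - [85,[0,0,0],[0,0,0]]
    - [85,[0,0,0],[0,0,0]]
    - [85,[0,0,-20],[0,0,0]]
    - [85,[0,0,-45],[0,0,0]]
    - [85,[0,0,-50],[0,0,0]]

```text
clock: 22.1
eef_pos: [443.3, -227.8, 136.3]
tcp_rot: [-3.141, 0.001, 0.0]
contact_force: [1.0, 0.4, 0.5]
opening: 0.993
```

servo_tool:
  rows:
    - [85,[0,40,-30],[0,0,0]]
    - [85,[-20,50,0],[0,0,0]]
    - [85,[-30,50,0],[0,0,0]]
    - [85,[-30,50,0],[0,0,0]]
    - [85,[0,50,0],[0,0,0]]
    - [85,[0,40,0],[0,0,0]]
    - [85,[0,0,0],[0,0,0]]

```text
clock: 22.98
eef_pos: [363.5, -510.6, 165.3]
tcp_rot: [3.141, -0.0, -0.002]
contact_force: [-0.3, 0.4, 0.1]
opening: 0.995
```

Run:
```python
from h import *
F=[]
for c in("side","top"):
    F.append(grab_frame(c))
    for b in boxes_of(c,"vial_center")[:2]:print(c,b["conf"],w(c,b["centre"]))
    for b in boxes_of(c,"lid_a_knob")[:2]:print(c,"lid",b["conf"],w(c,b["centre"]))
print(sense()["eef_pos"],sense()["clock"])
cv2.imwrite("pics/9.png",cv2.resize(np.hstack(F),None,fx=.78,fy=.78,interpolation=3))
```

```text
top 0.88 [ 447.5 -224.2   70.3]
top lid 0.78 [602.5 239.3  70. ]
[ 364.05370141 -506.987423    165.63439662] 23.275
```

View pics/9.png

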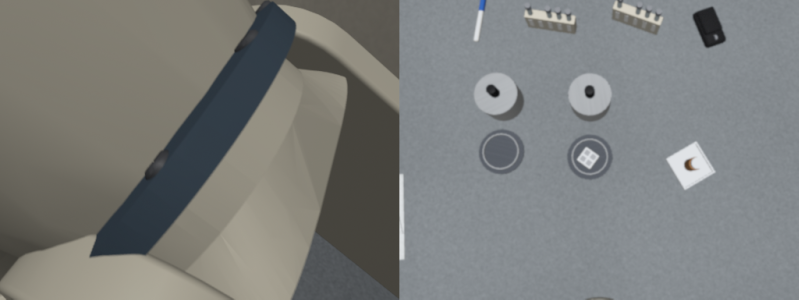

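The top view shows the vial standing in the middle of the tray, with its cap at (447,-224). Both lids are on the bench knob up, and the arm is clear. Handing in.

```bash
python3 -c "
from rig import *
print(sign_off())"
```

```text
the job is handed in; nothing more can be done
None
```

The vial is standing in the square tray, and the job was handed in at about 23 s of the 70 s allowed.

- **Lids:** The first tin I opened held the white cuvette block, so I opened the other one and found the vial. I set both lids on the bench knob up, about 130–145 mm beyond their tins.
- **Vial:** I lifted it from its tin and lowered it into the tray, letting go only after the force reading showed it touching the floor.
- **Last checks:** The top camera showed the vial upright near the tray's middle. Its cap measured at about (447, -224) mm, against a tray centre of about (444, -228). Both lids stood knob up, and the gripper was well clear of everything.
- **Not checked:** The arm blocked the side camera at the end, so the top view alone confirms the final state. The network also reported only one of the two lids in that picture; I confirmed the other by eye.

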